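# Stow the calibrator insert and snap the gate shut

### The arm

A 7-joint arm with a two-finger parallel gripper is mounted at the origin on the work surface. World frame = base frame: x ahead of the robot, y to its left, z up, the work surface at z = 0. Lengths are in m, angles in degrees, forces in N, time in s.
With the tool pointing down it reaches from about 0.4 to 0.85 m from the base axis. Payload 4.5 kg.
Tool frame: the origin (TCP) lies at the very end of the fingers, on their centre line; the grasp point (between the pads) lies 19 mm behind it; z points along the fingers, y is the line along which they close (so a half turn about z gives the same grasp; the last joint's range is limited). The gripper opens to 88 mm and grips with 3 to 60 N. Pads are 18 mm wide; open, the fingers measure 123 mm over their backs; the gripper's body (75 mm by 187 mm) begins 45 mm behind the grasp point.
Start: joints at [75.046, 39.483, -11.15, 89.685, 9.013, 51.709, -12.324], TCP at [0.182, -0.598, 0.239] pointing down, gripper open.
Joint ranges: [-172.22, 172.22], [-26.19, 119.32], [-84.43, 86.54], [7.71, 146.69], [-57.33, 237.33], [2.42, 119.75], [-152.13, 152.13]. Speed limits (degrees/s): [147.25, 147.25, 180, 180, 180, 180, 180].

### API

Orientations are given as a 3x3 rotation matrix whose columns are the frame's x, y, z axes.
In Python, from rig import * gives the robot as it stands.
- The arm moves only by the tool jog_arm, never from a script. Its argument "rows" is a list of rows, each a list of 3 entries, a list of its own where there are three numbers: the shift along the tool's x, y, z each as a share of 0.4 m, from -1 to 1, then the turn, a rotation vector about the tool's x, y, z each as a share of 60 degrees, from -1 to 1, then the closure, from -1 (fully open) to 1 (shut). A call has 1 to 12 rows; each row is the pose to reach, as a shift and turn from the pose commanded when the call began, along the tool's axes at that moment; what a row does not reach only later rows make up. A row lasts 1/12 s, in which the tool goes at most 41.7 mm and 7.16 degrees, less where a joint would pass 70% of its speed; a pose out of reach is approached as far as the arm can. A call with a number of a shift or a turn outside -1 to 1 is refused whole. A call with a gripper value outside its range is refused whole. The fingers move at their own pace and stop on an object; "grip_force" is the grip in N (left out, the last holds). Time passes only in rows, so rows that repeat a pose let the fingers close. It gives the time, the measured TCP pose, the force, the opening and the grip force at its end, in the units of the state.
- state(): the state, without advancing time (a new reading comes with each control period).
- snapshot(name): name is "scene" or "top" or "wrist"; returns a dict with "color" (420x560x3 uint8, red, green, blue), "camera_matrix" (3x3 intrinsics, pixels), "rvec" (rotation vector, rad) and "tvec" (3), from world to camera coordinates, as OpenCV has them. Camera axes: x right, y down, z forward; pixel columns grow to the right and rows downward; lengths in m; the calibration is good to about 2 mm. The wrist camera is an equidistant fisheye: a pixel r from the principal point sees the ray r / f radians off the axis. A picture is of the moment at which its call begins. There is no depth.
- sign_off(): hands the job in; it is judged then, once.
The state is a dict: "t": time; "qpos": joint angles; "joint_vel": joint speeds; "joint_torque": joint torques, N m; "tcp_pos": TCP position; "eef_rot": TCP orientation; "force": force on the tool from outside, world axes, zero at the start; "wrist_torque": the same for the moment, N m; "finger_gap": finger opening in m; "grip_force": force on a finger pad.
Only numpy, scipy, OpenCV 4.12 (cv2) and the standard library are available. Lean on these libraries where they do the work, as an engineer would, in place of code of your own. Each camera call takes 0.05 s, during which the arm holds its last target. There are 200 camera calls.

### The job

Put the tall, slim metal insert into the open storage bay, standing upright on the round rubber disc in the middle, and let go of it. Then swing the bay's gate shut and press it gently until its sprung latch tongue has snapped fully home behind the roller, so that the gate stays shut by itself. Do not slam the gate or press hard on the bay (15 N bends the latch), and leave the other things on the bench alone.

Things in the scene. Friction and masses are not known exactly. Their poses are not given: they have to be found in the camera images.
- insert_mid (a point): Centre (half-way up) of the tall slim insert: plain aluminium cylinder, 34 mm diameter, 95 mm tall, 0.23 kg, three drilled holes in its top, standing loose on the bench; its z axis is the cylinder's axis.
- plug_mid (a point): Bystander, leave alone: centre of the short wide aluminium insert, 52 mm diameter, 45 mm tall, loose. It may stand in either of the two places beside the bay where the tall one may stand.
- jar_mid (a point): Bystander, leave alone: centre of a capped jar, 60 mm diameter, 85 mm tall, loose.
- driver_grip (a point): Bystander, leave alone: handle of a screwdriver 180 mm long and under 35 mm high, lying loose on the bench beside the hinge side of the bay.
- bay: The fixed storage bay, an open-topped aluminium guard 160 mm deep (x) by 230 mm wide (y). Origin: centre of its underside, on the bench. x points from its front (the gate) to its back, y to its hinge side, z up. Base plate 5 mm thick; side and back walls rise to 50 mm. Steel hinge post, 105 mm tall, at x -66, y +103 mm.
- rest (a point): Centre of the top of the round rubber disc (60 mm diameter) in the bay, 8 mm above the bench; axes as the bay's.
- hinge (a point): A point on the gate's upright hinge axis, 80 mm above the bench (bay x -75, y +90 mm); axes as the bay's. The gate is a grey panel 6 mm thick, reaching 10 to 165 mm from this axis, 8 to 102 mm above the bench; it swings with light friction and stays where it is left.
- push (a point): Centre of the front surface of the flat steel push plate (40 by 40 mm, 56 to 96 mm above the bench) near the gate's free edge: 78 mm above the bench, 135 mm from the hinge axis, 7 mm in front of the plane through that axis. Its x axis is the gate's normal, pointing the way the gate closes; y points along the gate to the hinge.
- gate (a joint): Gate angle, rad. Positive: open, free edge swung out of the bay toward the robot; 0: square across the bay's front. The latch post (dark steel, 30 by 16 mm, 105 mm tall, beside the free edge at bay y -100 mm) is clamped anywhere in a slot along the bay's x, from x -87 to -63 mm, and its place is not told; so shut and latched lies anywhere from -0.08 to +0.08 rad and must be felt.
- tongue (a joint): Retraction, m, of the sprung sloped brass tongue that sticks 10 mm out of the gate's free edge, 82 mm above the bench. 0: fully out; pushed in to about 0.0055 while riding over the post's upright 6 mm roller (from about 0.06 rad before shut); back to 0 once snapped behind it. Riding over takes a push rising to 7 to 10 N at the push plate, more nearer the hinge; it falls sharply at the snap.
- buffer (a joint): Compression, m, of the small sprung rubber buffer on the latch post behind the gate, 36 mm above the bench. 0: free; it meets the gate just before the snap and is pressed in 0.003 (about 3 N) by a latched gate, which it holds against the roller. Pushed past that it gives 2 mm more (to about 5 N), then is hard. Let go before the snap, the gate stays unlatched.

How it is judged:
By the outcome, as a careful person would: the job done as asked, in the order asked, and still so for the second after the job is handed in, with the robot touching nothing.
It also fails if it takes over 67 s, if anything falls off the work surface, if the arm or the gripper's body presses on something with over 40 N, if the wrist force passes 120 N, or if a joint passes its speed limit or range.

## Working session

There is one attempt and no reset: what is moved stays moved. The work goes in short steps, Python scripts to look and compute and a tool call to move; the robot and the scene stay as the last step left them, time stands still between calls to the robot, and variables do not carry over. Pictures are saved under pics/ and viewed, at most 10 in all, crops included, and the job is handed in when it is done.

Besides the shell and the picture viewer there is one more tool, called by a JSON object that holds its "method" and its "body", one argument or row to a line. jog_arm: Moves the arm, as the interface text tells. Its arguments: {"type":"object","properties":{"rows":{"type":"array","items":{"type":"array"}},"grip_force":{"type":"number"}},"required":["rows"]}

```bash
ls; mkdir -p pics; python3 - <<'E'
from rig import *
import cv2
s=state(); print({k:s[k] for k in ('t','tcp_pos','eef_rot','force','finger_gap')})
for n in ('scene','top'):
    p=snapshot(n); cv2.imwrite(f'pics/{n}0.png',p['color'][:,:,::-1]); print(n,p['camera_matrix'],p['rvec'],p['tvec'])
E
```

```text
pics
{'t': 0.0, 'tcp_pos': array([ 0.18137951, -0.59744321,  0.23790967]), 'eef_rot': array([[ 9.56824235e-01,  2.90666393e-01, -6.56881427e-04],
       [ 2.90667107e-01, -9.56822688e-01,  1.72547689e-03],
       [-1.26980907e-04, -1.84191193e-03, -9.99998296e-01]]), 'force': array([ 0.30099396, -0.19508024, -1.18631182]), 'finger_gap': 0.08798549234531006}
scene [[423.15772212   0.         273.23772513]
 [  0.         423.15772212 211.52737654]
 [  0.           0.           1.        ]] [ 1.8984363   1.26362323 -0.61574225] [-0.23146315 -0.20048285  1.42593271]
top [[414.59877511   0.         281.43050926]
 [  0.         414.59877511 208.77338878]
 [  0.           0.           1.        ]] [ 2.16915639 -2.14952598  0.09766399] [0.03026445 0.52292161 0.87973692]
```

View pics/scene0.png

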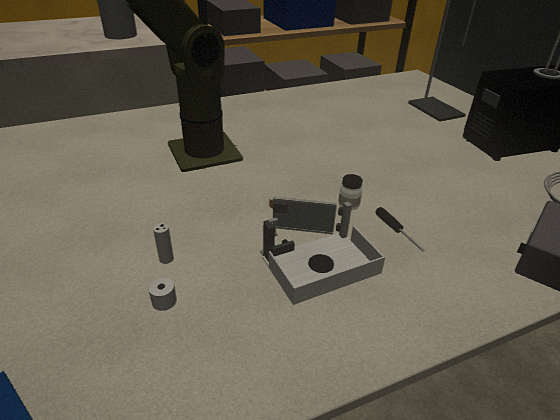

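View pics/top0.png

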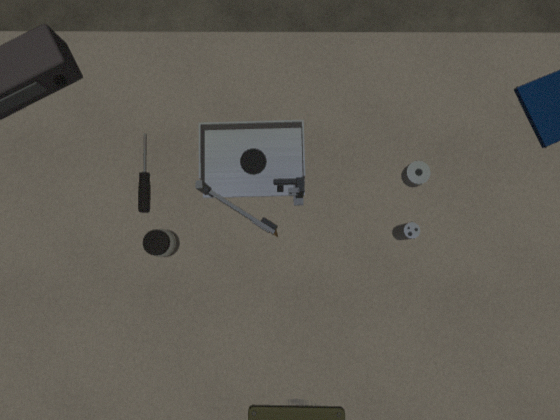

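The top view shows the bay around (252,160), the disc at (253,161), the gate running from (204,187) to (275,233), the latch post near (298,190), the tall insert's top at (411,230) and the plug at (419,173). The jar is at (158,242) and the driver at (145,190). In the scene view the insert is at (163,243).

```bash
cat > h.py <<'E'
from rig import *
import cv2, numpy as np
def cam(p):
    R=cv2.Rodrigues(np.array(p['rvec'],float))[0]; return np.array(p['camera_matrix']),R,np.array(p['tvec'],float).reshape(3)
def ray(p,uv):
    K,R,t=cam(p); d=R.T@np.linalg.inv(K)@np.array([uv[0],uv[1],1.]); return -R.T@t,d
def atz(p,uv,z):
    c,d=ray(p,uv); return c+d*(z-c[2])/d[2]
def tri(rs):
    A=0;b=0
    for c,d in rs:
        d=d/np.linalg.norm(d);P=np.eye(3)-np.outer(d,d);A=A+P;b=b+P@c
    return np.linalg.solve(A,b)
E
python3 - <<'E'
from h import *
a=snapshot('top');b=snapshot('scene')
np.set_printoptions(precision=4,suppress=True)
print('cams',ray(a,(280,210))[0],ray(b,(280,210))[0])
print('insert top',atz(a,(411.5,230.5),.095),atz(b,(162,227.5),.095),tri([ray(a,(411.5,230.5)),ray(b,(162,227.5))]))
print('disc',atz(a,(253,161),.008),atz(b,(321,263),.008))
for uv in [(201,122),(303,121),(305,196)]: print('wall',atz(a,uv,.05))
print('gate top',atz(a,(275,233),.102),atz(a,(208,190),.102))
ct=a['color'][100:250,180:320,::-1]; ct=cv2.resize(ct,None,fx=4,fy=4,interpolation=cv2.INTER_CUBIC)
cs=b['color'][170:310,240:400,::-1]; cs=cv2.resize(cs,None,fx=4,fy=4,interpolation=cv2.INTER_CUBIC)
cv2.imwrite('pics/ct.png',np.clip(ct*1.7,0,255)); cv2.imwrite('pics/cs.png',np.clip(cs*1.7,0,255))
c=cv2.resize(a['color'][205:255,380:440,::-1],None,fx=6,fy=6,interpolation=cv2.INTER_CUBIC)
d=cv2.resize(b['color'][215:275,140:190,::-1],None,fx=6,fy=6,interpolation=cv2.INTER_CUBIC)
o=np.zeros((360,680,3)); o[:300,:360]=c; o[:360,370:670]=d; cv2.imwrite('pics/ins.png',o)
E
```

```text
cams [0.4265 0.0203 0.9306] [ 1.2493 -0.2969  0.6915]
insert top [ 0.4738 -0.2275  0.095 ] [ 0.4756 -0.2247  0.095 ] [ 0.4743 -0.226   0.0947]
disc [0.6332 0.1009 0.008 ] [0.6331 0.1018 0.008 ]
wall [0.7101 0.2128 0.05  ]
wall [ 0.7134 -0.0105  0.05  ]
wall [ 0.5482 -0.0155  0.05  ]
gate top [0.466  0.0462 0.102 ] [0.5518 0.1829 0.102 ][ WARN:0@0.435] global loadsave.cpp:1063 imwrite_ Unsupported depth image for selected encoder is fallbacked to CV_8U.
```

View pics/ct.png

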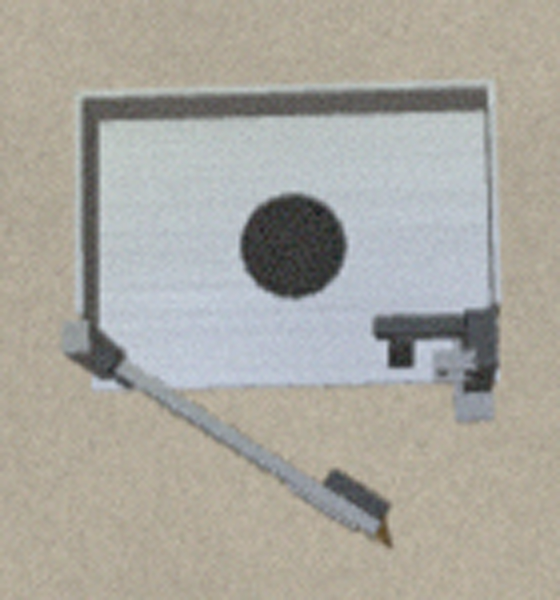

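View pics/ins.png

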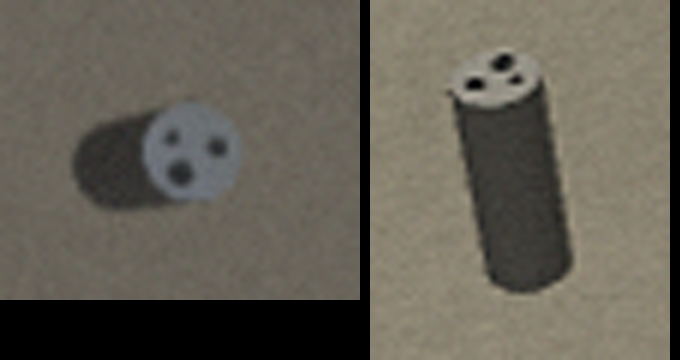

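Insert's top is at about (0.475, -0.226), the disc at about (0.6325, 0.1005), bay yaw is about +0.85° and the gate is open about 33°.

```bash
cat >> h.py <<'E'
np.set_printoptions(precision=4,suppress=True)
def go(p,yaw=None):
    """shares from current pose to world p, tool x at yaw (deg), pointing down"""
    from scipy.spatial.transform import Rotation as Ro
    s=state(); R=np.array(s['eef_rot']); d=R.T@(np.array(p)-s['tcp_pos'])/.4
    r=np.zeros(3)
    if yaw is not None:
        c,q=np.cos(np.radians(yaw)),np.sin(np.radians(yaw))
        r=np.degrees(Ro.from_matrix(R.T@np.array([[c,q,0],[q,-c,0],[0,0,-1]])).as_rotvec())/60
    print('shift',d.round(4),'turn',r.round(4),'t',round(s['t'],2))
E
python3 - <<'E'
from h import *
go([.475,-.226,.17],.86)
a=snapshot('top')
for uv in [(202.5,196.5),(304,195.3)]: print(atz(a,uv,.005))
E
```

```text
shift [ 0.9723 -0.6757  0.1712] turn [-0.001   0.0002  0.2673] t 0.2
[0.5515 0.214  0.005 ]
[ 0.556  -0.0151  0.005 ]
```

{"method": "jog_arm", "body": {
  "rows": [
    [[0.08, -0.06, 0.01], [0, 0, 0.05], -1],
    [[0.16, -0.11, 0.03], [0, 0, 0.1], -1],
    [[0.25, -0.17, 0.04], [0, 0, 0.15], -1],
    [[0.34, -0.24, 0.06], [0, 0, 0.2], -1],
    [[0.43, -0.3, 0.08], [0, 0, 0.267], -1],
    [[0.52, -0.36, 0.1], [0, 0, 0.267], -1],
    [[0.61, -0.42, 0.12], [0, 0, 0.267], -1],
    [[0.7, -0.49, 0.14], [0, 0, 0.267], -1],
    [[0.79, -0.55, 0.16], [0, 0, 0.267], -1],
    [[0.88, -0.61, 0.17], [0, 0, 0.267], -1],
    [[0.95, -0.66, 0.17], [0, 0, 0.267], -1],
    [[0.972, -0.676, 0.17], [0, 0, 0.267], -1]
  ]
}}

```text
t: 1.25
tcp_pos: [0.4781, -0.2215, 0.1703]
eef_rot: [[1.0, 0.021, 0.001], [0.021, -1.0, 0.002], [0.001, -0.002, -1.0]]
force: [0.2, -0.6, 0.6]
finger_gap: 0.0882
grip_force: 0.0
```

{"method": "jog_arm", "body": {
  "rows": [
    [[0, 0, 0], [0, 0, 0], -1],
    [[0, 0, 0], [0, 0, 0], -1],
    [[0, 0, 0], [0, 0, 0], -1]
  ]
}}

```text
t: 1.5
tcp_pos: [0.4744, -0.2272, 0.1707]
eef_rot: [[1.0, 0.014, -0.001], [0.014, -1.0, -0.001], [-0.001, 0.001, -1.0]]
force: [0.3, -1.0, 0.6]
finger_gap: 0.0885
grip_force: 0.0
```

```bash
python3 - <<'E'
from h import *
go([.475,-.226,.046],.86)
s=state();print(s['tcp_pos'],s['eef_rot'],s['force'])
w=snapshot('wrist');cv2.imwrite('pics/w1.png',w['color'][:,:,::-1]);print(w['camera_matrix'],w['rvec'],w['tvec'])
E
```

```text
shift [ 0.0018 -0.0031  0.3117] turn [ 0.0007  0.0008 -0.0005] t 1.5
[ 0.4744 -0.2272  0.1707] [[ 0.9999  0.0144 -0.0008]
 [ 0.0144 -0.9999 -0.0008]
 [-0.0008  0.0008 -1.    ]] [ 0.2916 -0.97    0.5523]
[[325.1923   0.     281.7598]
 [  0.     325.1923 212.2423]
 [  0.       0.       1.    ]] [-2.0667  2.0394  0.3159] [-0.2337  0.428   0.4684]
```

View pics/w1.png

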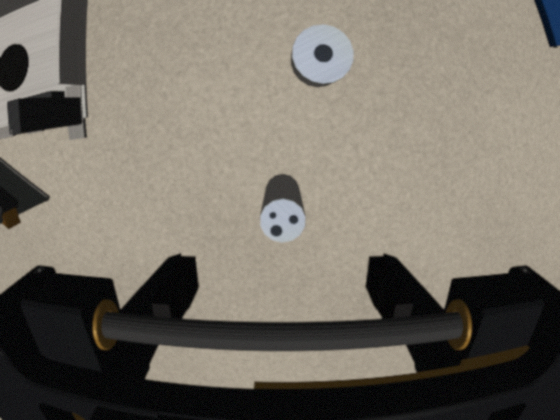

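The wrist view shows the insert's top at (283,220), between the fingers (tips near x 197 and 367).

```bash
cat >> h.py <<'E'
def fray(p,uv):
    K,R,t=cam(p); x=(uv[0]-K[0,2])/K[0,0]; y=(uv[1]-K[1,2])/K[1,1]; r=np.hypot(x,y)
    d=np.array([x/r*np.sin(r),y/r*np.sin(r),np.cos(r)]); return -R.T@t,R.T@d
def fz(p,uv,z):
    c,d=fray(p,uv); return c+d*(z-c[2])/d[2]
E
python3 - <<'E'
from h import *
w=snapshot('wrist'); print(fz(w,(282.7,219.7),.095), fz(w,(13,66),.008))
E
```

```text
[ 0.4766 -0.2284  0.095 ] [0.6346 0.096  0.008 ]
```

{"method": "jog_arm", "body": {
  "rows": [
    [[0.004, 0, 0.04], [0, 0, 0], -1],
    [[0.004, 0, 0.09], [0, 0, 0], -1],
    [[0.004, 0, 0.14], [0, 0, 0], -1],
    [[0.004, 0, 0.19], [0, 0, 0], -1],
    [[0.004, 0, 0.24], [0, 0, 0], -1],
    [[0.004, 0, 0.28], [0, 0, 0], -1],
    [[0.004, 0, 0.305], [0, 0, 0], -1],
    [[0.004, 0, 0.312], [0, 0, 0], -1],
    [[0.004, 0, 0.312], [0, 0, 0], -1],
    [[0.004, 0, 0.312], [0, 0, 0], -1]
  ]
}}

```text
t: 2.43
tcp_pos: [0.4768, -0.227, 0.0465]
eef_rot: [[1.0, 0.014, 0.001], [0.014, -1.0, -0.001], [0.001, 0.001, -1.0]]
force: [0.4, 0.2, 0.3]
finger_gap: 0.0881
grip_force: 0.0
```

{"method": "jog_arm", "body": {
  "rows": [
    [[0, 0, 0], [0, 0, 0], -0.2],
    [[0, 0, 0], [0, 0, 0], 0],
    [[0, 0, 0], [0, 0, 0], 0.1],
    [[0, 0, 0], [0, 0, 0], 0.2],
    [[0, 0, 0], [0, 0, 0], 0.3],
    [[0, 0, 0], [0, 0, 0], 0.4],
    [[0, 0, 0], [0, 0, 0], 0.6],
    [[0, 0, 0], [0, 0, 0], 1],
    [[0, 0, 0], [0, 0, 0], 1],
    [[0, 0, 0], [0, 0, 0], 1],
    [[0, 0, 0], [0, 0, 0], 1],
    [[0, 0, 0], [0, 0, 0], 1]
  ],
  "grip_force": 20
}}

```text
t: 3.43
tcp_pos: [0.4767, -0.2265, 0.0459]
eef_rot: [[1.0, 0.015, 0.0], [0.015, -1.0, -0.0], [0.0, 0.0, -1.0]]
force: [0.2, -0.3, 0.0]
finger_gap: 0.0333
grip_force: 20.0
```

{"method": "jog_arm", "body": {
  "rows": [
    [[0, 0, -0.01], [0, 0, 0], 1],
    [[0, 0, -0.03], [0, 0, 0], 1],
    [[0, 0, -0.07], [0, 0, 0], 1],
    [[0, 0, -0.11], [0, 0, 0], 1],
    [[0, 0, -0.15], [0, 0, 0], 1],
    [[0, 0, -0.2], [0, 0, 0], 1],
    [[0, 0, -0.25], [0, 0, 0], 1],
    [[0, 0, -0.29], [0, 0, 0], 1],
    [[0, 0, -0.32], [0, 0, 0], 1],
    [[0, 0, -0.34], [0, 0, 0], 1],
    [[0, 0, -0.35], [0, 0, 0], 1],
    [[0, 0, -0.35], [0, 0, 0], 1]
  ]
}}

```text
t: 4.43
tcp_pos: [0.4768, -0.2264, 0.1867]
eef_rot: [[1.0, 0.015, 0.001], [0.015, -1.0, -0.0], [0.001, 0.0, -1.0]]
force: [0.6, 0.1, -2.5]
finger_gap: 0.0338
grip_force: 20.0
```

```bash
python3 - <<'E'
from h import *
s=state(); print(s['tcp_pos'],s['finger_gap'],s['force'])
go([.633,.1005,.186],.95)
E
```

```text
[ 0.4768 -0.2264  0.1867] 0.03380520928812561 [ 0.5993  0.1382 -2.5089]
shift [ 0.4029 -0.8111  0.0017] turn [ 0.0004 -0.001  -0.0013] t 4.43
```

{"method": "jog_arm", "body": {
  "rows": [
    [[0.01, -0.02, 0], [0, 0, 0], 1],
    [[0.035, -0.07, 0], [0, 0, 0], 1],
    [[0.07, -0.14, 0], [0, 0, 0], 1],
    [[0.11, -0.22, 0], [0, 0, 0], 1],
    [[0.15, -0.3, 0], [0, 0, 0], 1],
    [[0.19, -0.38, 0], [0, 0, 0], 1],
    [[0.23, -0.46, 0], [0, 0, 0], 1],
    [[0.27, -0.54, 0], [0, 0, 0], 1],
    [[0.31, -0.62, 0], [0, 0, 0], 1],
    [[0.35, -0.7, 0], [0, 0, 0], 1],
    [[0.38, -0.77, 0], [0, 0, 0], 1],
    [[0.4, -0.805, 0], [0, 0, 0], 1]
  ]
}}

```text
t: 5.43
tcp_pos: [0.6316, 0.1056, 0.1843]
eef_rot: [[1.0, 0.022, -0.002], [0.022, -1.0, 0.004], [-0.002, -0.004, -1.0]]
force: [0.7, -0.5, -2.5]
finger_gap: 0.0335
grip_force: 20.0
```

{"method": "jog_arm", "body": {
  "rows": [
    [[0.002, -0.006, 0], [0, 0, 0], 1],
    [[0.003, -0.006, 0], [0, 0, 0], 1],
    [[0.003, -0.006, 0], [0, 0, 0], 1],
    [[0.003, -0.006, 0], [0, 0, 0], 1]
  ]
}}

```text
t: 5.77
tcp_pos: [0.6321, 0.098, 0.1854]
eef_rot: [[1.0, 0.013, -0.002], [0.013, -1.0, -0.002], [-0.002, 0.002, -1.0]]
force: [0.4, -0.6, -2.5]
finger_gap: 0.0335
grip_force: 20.0
```

```bash
python3 - <<'E'
from h import *
s=state(); print(s['tcp_pos'],s['finger_gap'],s['force'])
go([.633,.1005,.0555],.95)
w=snapshot('wrist');a=snapshot('scene')
o=np.hstack([w['color'],a['color'][130:340,200:480].repeat(2,0).repeat(2,1)])[:,:,::-1]
cv2.imwrite('pics/w2.png',cv2.resize(o,(800,300),interpolation=cv2.INTER_AREA))
E
```

```text
[0.6321 0.098  0.1854] 0.033485871400861233 [ 0.4027 -0.5754 -2.5365]
shift [ 0.0029 -0.0068  0.3247] turn [ 0.002   0.0017 -0.0038] t 5.77
```

View pics/w2.png

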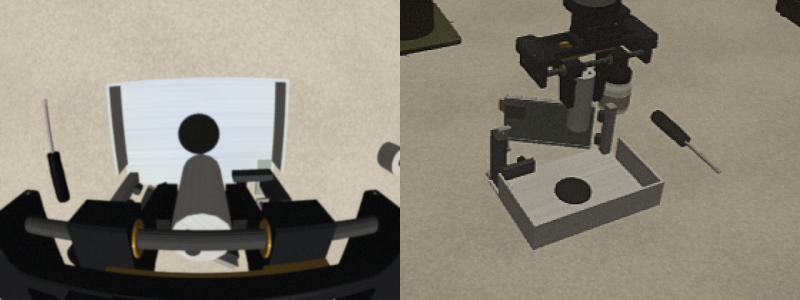

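The insert hangs straight in the fingers over the disc (wrist image disc at (198,133)), and the bay and gate are clear below.

{"method": "jog_arm", "body": {
  "rows": [
    [[0.001, -0.003, 0.02], [0, 0, 0], 1],
    [[0.003, -0.005, 0.05], [0, 0, 0], 1],
    [[0.003, -0.005, 0.09], [0, 0, 0], 1],
    [[0.003, -0.005, 0.13], [0, 0, 0], 1],
    [[0.003, -0.005, 0.17], [0, 0, 0], 1],
    [[0.003, -0.005, 0.21], [0, 0, 0], 1],
    [[0.003, -0.005, 0.245], [0, 0, 0], 1],
    [[0.003, -0.005, 0.275], [0, 0, 0], 1],
    [[0.003, -0.005, 0.295], [0, 0, 0], 1],
    [[0.003, -0.005, 0.31], [0, 0, 0], 1],
    [[0.003, -0.005, 0.315], [0, 0, 0], 1],
    [[0.003, -0.005, 0.315], [0, 0, 0], 1]
  ]
}}

```text
t: 6.87
tcp_pos: [0.634, 0.1025, 0.0596]
eef_rot: [[1.0, 0.015, -0.0], [0.015, -1.0, -0.0], [-0.0, 0.0, -1.0]]
force: [0.5, 1.3, -1.7]
finger_gap: 0.0334
grip_force: 20.0
```

{"method": "jog_arm", "body": {
  "rows": [
    [[0, 0, 0], [0, 0, 0], 1],
    [[0, 0, 0], [0, 0, 0], 1],
    [[0, 0, 0], [0, 0, 0], 1]
  ]
}}

```text
t: 7.12
tcp_pos: [0.6347, 0.1026, 0.0607]
eef_rot: [[1.0, 0.015, 0.001], [0.015, -1.0, 0.0], [0.001, -0.0, -1.0]]
force: [0.4, -0.2, -2.7]
finger_gap: 0.0336
grip_force: 20.0
```

```bash
python3 - <<'E'
from h import *
s=state(); print(s['force'],s['tcp_pos'])
go([.633,.1005,.0535],.95)
w=snapshot('wrist')
# bay corners check from wrist
a=snapshot('top')
o=np.hstack([w['color'],a['color'][100:250,150:350].repeat(2,0).repeat(2,1)[:300].copy() if 0 else cv2.resize(a['color'][100:250,150:350],(560,420))])[:,:,::-1]
cv2.imwrite('pics/w3.png',cv2.resize(o,(800,300),interpolation=cv2.INTER_AREA))
E
```

```text
[ 0.3819 -0.1684 -2.7445] [0.6347 0.1026 0.0607]
shift [-0.0042  0.0052  0.018 ] turn [-0.0002 -0.0014 -0.0013] t 7.12
```

{"method": "jog_arm", "body": {
  "rows": [
    [[-0.002, 0.002, 0.004], [0, 0, 0], 1],
    [[-0.004, 0.005, 0.008], [0, 0, 0], 1],
    [[-0.004, 0.005, 0.011], [0, 0, 0], 1],
    [[-0.004, 0.005, 0.013], [0, 0, 0], 1],
    [[-0.004, 0.005, 0.015], [0, 0, 0], 1],
    [[-0.004, 0.005, 0.015], [0, 0, 0], 1]
  ]
}}

```text
t: 7.72
tcp_pos: [0.6325, 0.1004, 0.054]
eef_rot: [[1.0, 0.015, -0.0], [0.015, -1.0, -0.0], [-0.0, 0.0, -1.0]]
force: [-0.3, -0.9, -1.0]
finger_gap: 0.0335
grip_force: 20.0
```

{"method": "jog_arm", "body": {
  "rows": [
    [[0, 0, 0.001], [0, 0, 0], 1],
    [[0, 0, 0.002], [0, 0, 0], 1],
    [[0, 0, 0.002], [0, 0, 0], 1]
  ]
}}

```text
t: 7.97
tcp_pos: [0.6325, 0.1004, 0.0539]
eef_rot: [[1.0, 0.015, 0.0], [0.015, -1.0, -0.0], [0.0, 0.0, -1.0]]
force: [-2.5, 0.1, 5.0]
finger_gap: 0.0335
grip_force: 20.0
```

{"method": "jog_arm", "body": {
  "rows": [
    [[0, 0, -0.001], [0, 0, 0], 0.2],
    [[0, 0, -0.001], [0, 0, 0], 0.15],
    [[0, 0, -0.001], [0, 0, 0], 0.1],
    [[0, 0, -0.001], [0, 0, 0], 0],
    [[0, 0, -0.001], [0, 0, 0], -0.1],
    [[0, 0, -0.001], [0, 0, 0], -0.3],
    [[0, 0, -0.001], [0, 0, 0], -0.5],
    [[0, 0, -0.001], [0, 0, 0], -0.5],
    [[0, 0, -0.001], [0, 0, 0], -0.5]
  ]
}}

```text
t: 8.72
tcp_pos: [0.6325, 0.1004, 0.0535]
eef_rot: [[1.0, 0.015, 0.0], [0.015, -1.0, -0.0], [0.0, 0.0, -1.0]]
force: [-0.0, 0.6, -1.2]
finger_gap: 0.0664
grip_force: 0.0
```

{"method": "jog_arm", "body": {
  "rows": [
    [[0, 0, -0.01], [0, 0, 0], -0.5],
    [[0, 0, -0.03], [0, 0, 0], -0.5],
    [[0, 0, -0.06], [0, 0, 0], -0.5],
    [[0, 0, -0.1], [0, 0, 0], -0.5],
    [[0, 0, -0.15], [0, 0, 0], -0.5],
    [[0, 0, -0.2], [0, 0, 0], -0.5],
    [[0, 0, -0.25], [0, 0, 0], -0.5],
    [[0, 0, -0.29], [0, 0, 0], -0.5],
    [[0, 0, -0.31], [0, 0, 0], -0.5],
    [[0, 0, -0.32], [0, 0, 0], -0.5],
    [[0, 0, -0.32], [0, 0, 0], -0.5]
  ]
}}

```text
t: 9.63
tcp_pos: [0.6329, 0.1005, 0.1827]
eef_rot: [[1.0, 0.015, 0.002], [0.015, -1.0, 0.0], [0.002, -0.0, -1.0]]
force: [0.3, -0.1, -0.6]
finger_gap: 0.0661
grip_force: 0.0
```

```bash
python3 - <<'E'
from h import *
s=state(); print(s['force'],s['tcp_pos'],s['finger_gap'])
w=snapshot('wrist');a=snapshot('scene')
o=np.hstack([w['color'],cv2.resize(a['color'][160:310,220:420],(560,420))])[:,:,::-1]
cv2.imwrite('pics/w4.png',cv2.resize(o,(800,300),interpolation=cv2.INTER_AREA))
E
```

```text
[ 0.2988 -0.0778 -0.6088] [0.6329 0.1005 0.1827] 0.06612303755727542
```

View pics/w4.png

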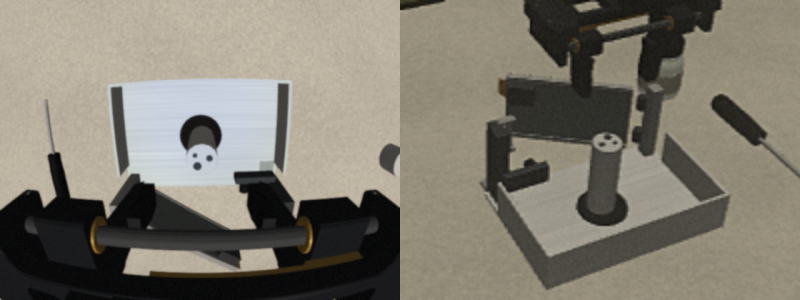

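The insert stands upright in the middle of the disc and has been released (wrist image: disc (200,133), insert top (202,158)).

```bash
cat >> h.py <<'E'
def gp(th,off,r=.130,z=.060):
    t=th-.016; u=np.array([-np.sin(t),-np.cos(t)]); n=np.array([-np.cos(t),np.sin(t)])
    p=np.array([.5564,.1893])+r*u+(.007+off)*n
    return [p[0],p[1],z],-np.degrees(t)
E
python3 - <<'E'
from h import *
go(*gp(.576,.049,z=.18)); print(gp(.576,.049))
E
```

```text
shift [-0.4798 -0.0285  0.0029] turn [0.0006 0.0011 0.5493] t 9.73
([np.float64(0.4398995080535339), np.float64(0.10890326265182537), 0.06], np.float64(-32.085636527326095))
```

{"method": "jog_arm", "body": {
  "rows": [
    [[-0.02, 0, 0], [0, 0, 0.05], 0.5],
    [[-0.06, 0, 0], [0, 0, 0.1], 1],
    [[-0.11, 0, 0], [0, 0, 0.15], 1],
    [[-0.16, -0.01, 0], [0, 0, 0.2], 1],
    [[-0.21, -0.01, 0], [0, 0, 0.25], 1],
    [[-0.26, -0.01, 0], [0, 0, 0.3], 1],
    [[-0.31, -0.02, 0], [0, 0, 0.35], 1],
    [[-0.36, -0.02, 0], [0, 0, 0.4], 1],
    [[-0.41, -0.02, 0], [0, 0, 0.45], 1],
    [[-0.45, -0.028, 0], [0, 0, 0.5], 1],
    [[-0.47, -0.028, 0], [0, 0, 0.53], 1],
    [[-0.48, -0.028, 0], [0, 0, 0.549], 1]
  ]
}}

```text
t: 10.73
tcp_pos: [0.4388, 0.1087, 0.181]
eef_rot: [[0.847, -0.531, -0.002], [-0.531, -0.847, -0.001], [-0.001, 0.002, -1.0]]
force: [0.4, -0.6, 0.2]
finger_gap: 0.0005
grip_force: 0.0
```

{"method": "jog_arm", "body": {
  "rows": [
    [[0, 0, 0], [0, 0, 0], 1],
    [[0, 0, 0], [0, 0, 0], 1],
    [[0, 0, 0], [0, 0, 0], 1]
  ]
}}

```text
t: 10.98
tcp_pos: [0.4417, 0.1087, 0.1814]
eef_rot: [[0.848, -0.531, 0.001], [-0.531, -0.848, -0.0], [0.001, -0.001, -1.0]]
force: [1.2, 0.1, -0.6]
finger_gap: 0.0006
grip_force: 0.0
```

```bash
python3 - <<'E'
from h import *
s=state(); print(s['tcp_pos'],s['force'],s['finger_gap'])
go(*gp(.576,.049))
w=snapshot('wrist');a=snapshot('top')
o=np.hstack([w['color'],cv2.resize(a['color'][100:280,160:400],(560,420))])[:,:,::-1]
cv2.imwrite('pics/w5.png',cv2.resize(o,(800,300),interpolation=cv2.INTER_AREA))
E
```

```text
[0.4417 0.1087 0.1814] [ 1.2108  0.1319 -0.6294] 0.0006298608153319661
shift [-0.0043  0.0021  0.3036] turn [-0.0007 -0.0011  0.0005] t 10.98
```

View pics/w5.png

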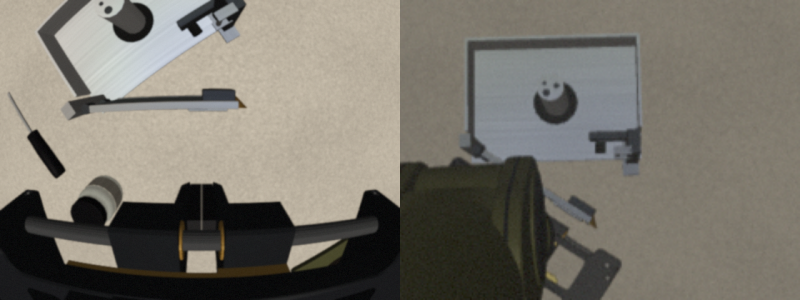

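The gate lies square to the tool, from the hinge post at (70,108) to the tongue at (245,103). The fingers are centred at x 202 and the push plate spans about 190 to 240, with clear space in between.

```bash
python3 - <<'E'
from h import *
w=snapshot('wrist'); s=state()
H=np.array([.5564,.1893])
for uv in [(238,104),(190,109),(100,109)]:
    p=fz(w,np.array(uv)*1.4,.102 if uv[0]!=190 else .096)
    d=s['eef_rot'][:2,:2].T@(p[:2]-H); print(uv,p,'from hinge, tool x,y',d, 'from tcp', s['eef_rot'][:2,:2].T@(p[:2]-s['tcp_pos'][:2]))
go(*gp(.576,.049,r=.135))
E
```

```text
(238, 104) [0.4697 0.0488 0.102 ] from hinge, tool x,y [0.0011 0.1651] from tcp [0.056  0.0356]
(190, 109) [0.4896 0.0919 0.096 ] from hinge, tool x,y [-0.0048  0.118 ] from tcp [ 0.05   -0.0115]
(100, 109) [0.5424 0.1693 0.102 ] from hinge, tool x,y [-0.0012  0.0244] from tcp [ 0.0537 -0.1051]
shift [-0.003   0.0138  0.3036] turn [-0.0004 -0.0006  0.0002] t 11.13
```

{"method": "jog_arm", "body": {
  "rows": [
    [[-0.003, 0.013, 0.03], [0, 0, 0], 1],
    [[-0.003, 0.013, 0.07], [0, 0, 0], 1],
    [[-0.003, 0.013, 0.11], [0, 0, 0], 1],
    [[-0.003, 0.013, 0.15], [0, 0, 0], 1],
    [[-0.003, 0.013, 0.19], [0, 0, 0], 1],
    [[-0.003, 0.013, 0.23], [0, 0, 0], 1],
    [[-0.003, 0.013, 0.26], [0, 0, 0], 1],
    [[-0.003, 0.013, 0.285], [0, 0, 0], 1],
    [[-0.003, 0.013, 0.3], [0, 0, 0], 1],
    [[-0.003, 0.013, 0.304], [0, 0, 0], 1],
    [[-0.003, 0.013, 0.304], [0, 0, 0], 1],
    [[-0.003, 0.013, 0.304], [0, 0, 0], 1]
  ]
}}

```text
t: 12.13
tcp_pos: [0.4369, 0.105, 0.0602]
eef_rot: [[0.847, -0.531, 0.001], [-0.531, -0.847, 0.0], [0.001, -0.0, -1.0]]
force: [-0.8, 0.1, -0.0]
finger_gap: 0.0005
grip_force: 0.0
```

{"method": "jog_arm", "body": {
  "rows": [
    [[0.01, 0, 0], [0, 0, 0], 1],
    [[0.02, 0, 0], [0, 0, 0], 1],
    [[0.03, 0, 0], [0, 0, 0], 1],
    [[0.04, 0, 0], [0, 0, 0], 1],
    [[0.05, 0, 0], [0, 0, 0], 1],
    [[0.06, 0, 0], [0, 0, 0], 1],
    [[0.07, 0, 0], [0, 0, 0], 1],
    [[0.077, 0, 0], [0, 0, 0], 1],
    [[0.084, 0, 0], [0, 0, 0], 1],
    [[0.09, 0, 0], [0, 0, 0], 1]
  ]
}}

```text
t: 12.97
tcp_pos: [0.4673, 0.0857, 0.0599]
eef_rot: [[0.847, -0.531, -0.0], [-0.531, -0.847, -0.0], [-0.0, 0.0, -1.0]]
force: [0.0, -0.2, 0.3]
finger_gap: 0.0002
grip_force: 0.0
```

```bash
python3 - <<'E'
from h import *
s=state(); print(s['tcp_pos'],s['force'])
for th in np.arange(.576,.17,-.04): go(*gp(th,.009,r=.135))
E
```

```text
[0.4673 0.0857 0.0599] [ 0.0163 -0.1532  0.2648]
shift [ 0.0111 -0.0002 -0.0003] turn [0.0001 0.     0.0003] t 12.97
shift [ 0.0247  0.0011 -0.0003] turn [ 0.0001  0.     -0.0379] t 12.97
shift [ 0.0382  0.0019 -0.0003] turn [ 0.0001  0.     -0.0761] t 12.97
shift [ 0.0518  0.0022 -0.0003] turn [ 0.0001  0.     -0.1143] t 12.97
shift [ 0.0654  0.0019 -0.0003] turn [ 0.0001  0.     -0.1525] t 12.97
shift [ 0.079   0.001  -0.0003] turn [ 0.0001  0.     -0.1907] t 12.97
shift [ 0.0925 -0.0003 -0.0003] turn [ 0.0001  0.     -0.2289] t 12.97
shift [ 0.106  -0.0023 -0.0003] turn [ 0.0001  0.     -0.2671] t 12.97
shift [ 0.1193 -0.0047 -0.0003] turn [ 0.0001  0.     -0.3053] t 12.97
shift [ 0.1326 -0.0077 -0.0003] turn [ 0.0001  0.     -0.3435] t 12.97
shift [ 0.1457 -0.0112 -0.0003] turn [ 0.0001  0.     -0.3817] t 12.97
```

{"method": "jog_arm", "body": {
  "rows": [
    [[0.005, 0, 0], [0, 0, 0], 1],
    [[0.011, 0, 0], [0, 0, 0], 1],
    [[0.018, 0, 0], [0, 0, -0.019], 1],
    [[0.025, 0.001, 0], [0, 0, -0.038], 1],
    [[0.032, 0.0015, 0], [0, 0, -0.057], 1],
    [[0.038, 0.002, 0], [0, 0, -0.076], 1],
    [[0.045, 0.002, 0], [0, 0, -0.095], 1],
    [[0.052, 0.002, 0], [0, 0, -0.114], 1],
    [[0.0585, 0.002, 0], [0, 0, -0.133], 1],
    [[0.0655, 0.002, 0], [0, 0, -0.152], 1],
    [[0.072, 0.0015, 0], [0, 0, -0.172], 1],
    [[0.079, 0.001, 0], [0, 0, -0.191], 1]
  ]
}}

```text
t: 13.97
tcp_pos: [0.4938, 0.0686, 0.0599]
eef_rot: [[0.937, -0.35, -0.0], [-0.35, -0.937, -0.0], [-0.0, 0.0, -1.0]]
force: [-0.6, -0.4, 0.6]
finger_gap: 0.0006
grip_force: 0.2
```

```bash
python3 - <<'E'
from h import *
s=state(); print(s['tcp_pos'],s['force'])
for th in np.arange(.376,.17,-.04): go(*gp(th,.009,r=.135))
a=snapshot('scene')
cv2.imwrite('pics/s6.png',cv2.resize(a['color'][160:310,220:420],(560,420))[:,:,::-1])
E
```

```text
[0.4938 0.0686 0.0599] [-0.5781 -0.4275  0.5517]
shift [ 0.0001 -0.     -0.0002] turn [0.0001 0.     0.0023] t 13.97
shift [ 0.0136  0.0013 -0.0002] turn [ 0.0001  0.     -0.0359] t 13.97
shift [ 0.0272  0.0021 -0.0002] turn [ 0.0001  0.     -0.0741] t 13.97
shift [ 0.0408  0.0024 -0.0002] turn [ 0.0001  0.     -0.1123] t 13.97
shift [ 0.0544  0.0022 -0.0002] turn [ 0.0001  0.     -0.1505] t 13.97
shift [ 0.0679  0.0013 -0.0002] turn [ 0.0001  0.     -0.1887] t 13.97
```

View pics/s6.png

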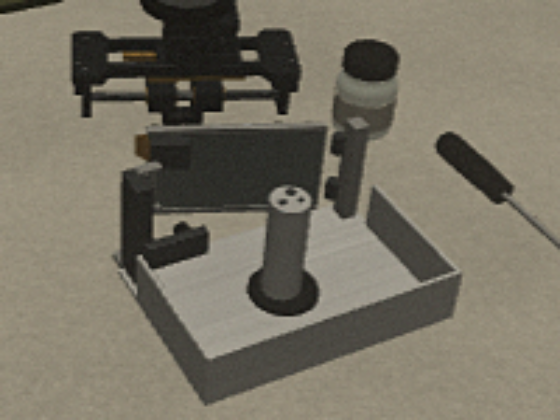

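The gate (panel from (150,128) to (325,210)) is following the fingers towards shut, and the insert stands on its disc at (285,290).

{"method": "jog_arm", "body": {
  "rows": [
    [[0.006, 0.0005, 0], [0, 0, -0.017], 1],
    [[0.013, 0.001, 0], [0, 0, -0.036], 1],
    [[0.02, 0.0015, 0], [0, 0, -0.055], 1],
    [[0.027, 0.002, 0], [0, 0, -0.074], 1],
    [[0.034, 0.002, 0], [0, 0, -0.093], 1],
    [[0.041, 0.0024, 0], [0, 0, -0.112], 1],
    [[0.0475, 0.0024, 0], [0, 0, -0.131], 1],
    [[0.0545, 0.0022, 0], [0, 0, -0.15], 1],
    [[0.061, 0.002, 0], [0, 0, -0.169], 1],
    [[0.065, 0.0015, 0], [0, 0, -0.18], 1],
    [[0.068, 0.0013, 0], [0, 0, -0.189], 1]
  ]
}}

```text
t: 14.93
tcp_pos: [0.5192, 0.0585, 0.0599]
eef_rot: [[0.987, -0.16, 0.0], [-0.16, -0.987, -0.0], [0.0, 0.0, -1.0]]
force: [-1.1, 0.0, 0.3]
finger_gap: 0.0004
grip_force: 0.1
```

```bash
python3 - <<'E'
from h import *
s=state(); print(s['tcp_pos'],s['force'])
for th in [.176,.15,.1,.05,0]: go(*gp(th,.009,r=.135))
E
```

```text
[0.5192 0.0585 0.0599] [-1.1223  0.0083  0.3448]
shift [-0.0003 -0.0001 -0.0002] turn [ 0.0001 -0.0002 -0.0008] t 14.93
shift [ 0.0085  0.0008 -0.0002] turn [ 0.0001 -0.0002 -0.0257] t 14.93
shift [ 0.0255  0.002  -0.0002] turn [ 0.0001 -0.0002 -0.0734] t 14.93
shift [ 0.0425  0.0022 -0.0002] turn [ 0.0001 -0.0001 -0.1212] t 14.93
shift [ 0.0594  0.0017 -0.0002] turn [ 0.0001 -0.0001 -0.1689] t 14.93
```

{"method": "jog_arm", "body": {
  "rows": [
    [[0.0025, 0.0002, 0], [0, 0, -0.007], 1],
    [[0.005, 0.0004, 0], [0, 0, -0.014], 1],
    [[0.0075, 0.0007, 0], [0, 0, -0.021], 1],
    [[0.01, 0.0009, 0], [0, 0, -0.028], 1],
    [[0.01, 0.0009, 0], [0, 0, -0.028], 1],
    [[0.01, 0.0009, 0], [0, 0, -0.028], 1]
  ]
}}

```text
t: 15.43
tcp_pos: [0.523, 0.0577, 0.0599]
eef_rot: [[0.991, -0.132, 0.0], [-0.132, -0.991, -0.0], [0.0, -0.0, -1.0]]
force: [-0.4, 0.2, -0.1]
finger_gap: 0.0004
grip_force: 0.0
```

{"method": "jog_arm", "body": {
  "rows": [
    [[0.0025, 0.0002, 0], [0, 0, -0.007], 1],
    [[0.005, 0.0004, 0], [0, 0, -0.014], 1],
    [[0.0075, 0.0006, 0], [0, 0, -0.021], 1],
    [[0.0075, 0.0006, 0], [0, 0, -0.021], 1],
    [[0.0075, 0.0006, 0], [0, 0, -0.021], 1]
  ]
}}

```text
t: 15.85
tcp_pos: [0.5259, 0.057, 0.0599]
eef_rot: [[0.994, -0.11, 0.0], [-0.11, -0.994, -0.0], [0.0, -0.0, -1.0]]
force: [-0.4, -0.1, -0.9]
finger_gap: 0.0004
grip_force: 0.0
```

{"method": "jog_arm", "body": {
  "rows": [
    [[0.0025, 0.0001, 0], [0, 0, -0.007], 1],
    [[0.005, 0.0002, 0], [0, 0, -0.014], 1],
    [[0.005, 0.0002, 0], [0, 0, -0.014], 1],
    [[0.005, 0.0002, 0], [0, 0, -0.014], 1]
  ]
}}

```text
t: 16.18
tcp_pos: [0.5279, 0.0567, 0.0599]
eef_rot: [[0.995, -0.096, 0.0], [-0.096, -0.995, -0.0], [0.0, -0.0, -1.0]]
force: [0.3, -0.0, -0.3]
finger_gap: 0.0005
grip_force: 0.0
```

{"method": "jog_arm", "body": {
  "rows": [
    [[0.0025, 0.0001, 0], [0, 0, -0.007], 1],
    [[0.005, 0.0002, 0], [0, 0, -0.014], 1],
    [[0.005, 0.0002, 0], [0, 0, -0.014], 1],
    [[0.005, 0.0002, 0], [0, 0, -0.014], 1]
  ]
}}

```text
t: 16.52
tcp_pos: [0.5299, 0.0565, 0.0599]
eef_rot: [[0.997, -0.081, 0.0], [-0.081, -0.997, 0.0], [0.0, -0.0, -1.0]]
force: [-0.6, -0.3, 0.2]
finger_gap: 0.0007
grip_force: 0.0
```

{"method": "jog_arm", "body": {
  "rows": [
    [[0.0025, 0.0001, 0], [0, 0, -0.007], 1],
    [[0.005, 0.0002, 0], [0, 0, -0.014], 1],
    [[0.005, 0.0002, 0], [0, 0, -0.014], 1],
    [[0.005, 0.0002, 0], [0, 0, -0.014], 1]
  ]
}}

```text
t: 16.85
tcp_pos: [0.5319, 0.0562, 0.0599]
eef_rot: [[0.998, -0.066, 0.0], [-0.066, -0.998, 0.0], [0.0, -0.0, -1.0]]
force: [-0.6, 0.4, -1.1]
finger_gap: 0.0004
grip_force: 0.0
```

{"method": "jog_arm", "body": {
  "rows": [
    [[0.0025, 0.0001, 0], [0, 0, -0.007], 1],
    [[0.005, 0.0001, 0], [0, 0, -0.014], 1],
    [[0.005, 0.0001, 0], [0, 0, -0.014], 1],
    [[0.005, 0.0001, 0], [0, 0, -0.014], 1]
  ]
}}

```text
t: 17.18
tcp_pos: [0.5338, 0.0561, 0.0599]
eef_rot: [[0.999, -0.052, 0.0], [-0.052, -0.999, -0.0], [0.0, 0.0, -1.0]]
force: [-0.3, -0.3, 0.1]
finger_gap: 0.0005
grip_force: 0.0
```

{"method": "jog_arm", "body": {
  "rows": [
    [[0.0025, 0, 0], [0, 0, -0.007], 1],
    [[0.005, 0, 0], [0, 0, -0.014], 1],
    [[0.005, 0, 0], [0, 0, -0.014], 1],
    [[0.005, 0, 0], [0, 0, -0.014], 1]
  ]
}}

```text
t: 17.52
tcp_pos: [0.5342, 0.0559, 0.0598]
eef_rot: [[0.999, -0.037, -0.003], [-0.037, -0.999, -0.0], [-0.003, 0.0, -1.0]]
force: [-5.2, 0.7, 4.1]
finger_gap: 0.0006
grip_force: 2.5
```

{"method": "jog_arm", "body": {
  "rows": [
    [[0.0025, 0, 0], [0, 0, -0.007], 1],
    [[0.005, 0, 0], [0, 0, -0.014], 1],
    [[0.005, 0, 0], [0, 0, -0.014], 1],
    [[0.005, 0, 0], [0, 0, -0.014], 1]
  ]
}}

```text
t: 17.85
tcp_pos: [0.5347, 0.0557, 0.0597]
eef_rot: [[1.0, -0.023, -0.006], [-0.023, -1.0, -0.001], [-0.006, 0.001, -1.0]]
force: [-7.7, -0.4, 6.0]
finger_gap: 0.0003
grip_force: 3.9
```

{"method": "jog_arm", "body": {
  "rows": [
    [[0, 0, -0.0015], [0, 0, 0], 1],
    [[0, 0, -0.0015], [0, 0, 0], 1],
    [[0, 0, -0.0015], [0, 0, 0], 1]
  ]
}}

```text
t: 18.1
tcp_pos: [0.5346, 0.0557, 0.0598]
eef_rot: [[1.0, -0.023, -0.006], [-0.023, -1.0, -0.001], [-0.006, 0.001, -1.0]]
force: [-7.0, 0.7, 0.6]
finger_gap: 0.0008
grip_force: 3.4
```

```bash
python3 - <<'E'
from h import *
s=state(); print(s['tcp_pos'],s['force'],s['wrist_torque'])
for th in [.068,.06,.05,.0]: go(*gp(th,.009,r=.135))
a=snapshot('top');b=snapshot('scene')
o=np.hstack([cv2.resize(a['color'][140:220,190:320],(560,345)),cv2.resize(b['color'][180:280,240:390],(518,345))])[:,:,::-1]
cv2.imwrite('pics/s7.png',cv2.resize(np.clip(o*1.5,0,255).astype('uint8'),(800,256)))
E
```

```text
[0.5346 0.0557 0.0598] [-6.9562  0.6706  0.5856] [ 0.0871  1.2539 -0.0722]
shift [-0.0031  0.001  -0.0005] turn [0.0009 0.0058 0.0281] t 18.1
shift [-0.0004  0.0014 -0.0005] turn [0.0009 0.0058 0.0204] t 18.1
shift [ 0.003   0.0019 -0.0005] turn [0.0009 0.0058 0.0109] t 18.1
shift [ 0.0199  0.0036 -0.0006] turn [ 0.0007  0.0059 -0.0369] t 18.1
```

{"method": "jog_arm", "body": {
  "rows": [
    [[0.0015, 0, -0.0002], [0, 0, 0], 1],
    [[0.0025, 0, -0.0004], [0, 0, 0], 1],
    [[0.0025, 0, -0.0004], [0, 0, 0], 1],
    [[0.0025, 0, -0.0004], [0, 0, 0], 1]
  ]
}}

```text
t: 18.53
tcp_pos: [0.5347, 0.0557, 0.0598]
eef_rot: [[1.0, -0.022, -0.008], [-0.022, -1.0, -0.001], [-0.008, 0.001, -1.0]]
force: [-8.0, 0.7, 1.5]
finger_gap: 0.0002
grip_force: 4.1
```

{"method": "jog_arm", "body": {
  "rows": [
    [[0.0015, 0, -0.0003], [0, 0, 0], 1],
    [[0.0025, 0, -0.0005], [0, 0, 0], 1],
    [[0.0025, 0, -0.0005], [0, 0, 0], 1],
    [[0.0025, 0, -0.0005], [0, 0, 0], 1]
  ]
}}

```text
t: 18.87
tcp_pos: [0.5351, 0.0556, 0.0599]
eef_rot: [[1.0, -0.022, -0.009], [-0.022, -1.0, -0.001], [-0.009, 0.001, -1.0]]
force: [-8.5, 1.3, 0.9]
finger_gap: 0.0
grip_force: 4.5
```

{"method": "jog_arm", "body": {
  "rows": [
    [[0.0015, 0, -0.0002], [0, 0, 0], 1],
    [[0.0025, 0, -0.0004], [0, 0, 0], 1],
    [[0.0025, 0, -0.0004], [0, 0, 0], 1],
    [[0.0025, 0, -0.0004], [0, 0, 0], 1]
  ]
}}

```text
t: 19.2
tcp_pos: [0.5354, 0.0556, 0.0599]
eef_rot: [[1.0, -0.022, -0.011], [-0.022, -1.0, -0.001], [-0.011, 0.001, -1.0]]
force: [-9.7, 0.7, 0.9]
finger_gap: 0.0003
grip_force: 4.8
```

View pics/s7.png

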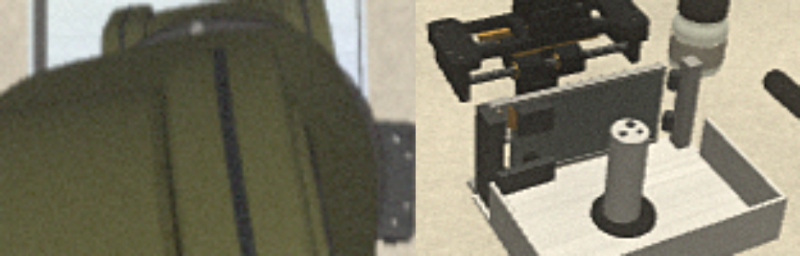

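The scene view shows the gate almost shut, its top edge running from (478,100) to (663,65), with the brass tongue at (512,120) riding at the roller beside the latch post. The insert is untouched. I'll check the gate angle by projection.

```bash
python3 - <<'E'
from h import *
b=snapshot('scene'); K,R,t=cam(b)
s=state(); print(s['force'],s['tcp_pos'])
# current edge profiles: project gate top edge (rear face) for several angles
g=cv2.cvtColor(b['color'],cv2.COLOR_RGB2GRAY).astype('f4')
H=np.array([.5564,.1893])
for th in np.arange(-.1,.13,.02):
    a=th-.016; u=np.array([-np.sin(a),-np.cos(a)]); n=np.array([-np.cos(a),np.sin(a)])
    out=[]
    prof=[]
    for off in (-.003,.003):
        P=np.array([np.r_[H+r*u+off*n,.102] for r in (.03,.16)])
        q=cv2.projectPoints(P,b['rvec'],b['tvec'],b['camera_matrix'],None)[0].reshape(-1,2); out+=list(q.round(1).ravel())
    L=np.array([np.r_[H+r*u,.102] for r in np.linspace(.03,.155,60)])
    q=cv2.projectPoints(L,b['rvec'],b['tvec'],b['camera_matrix'],None)[0].reshape(-1,1,2).astype('f4')
    v=cv2.remap(g,q[:,:,0],q[:,:,1],cv2.INTER_LINEAR).ravel()
    print(round(th,2),out,'gray',v[:20].mean().round(1),v[20:40].mean().round(1),v[40:].mean().round(1))
E
```

```text
[-10.2358   1.034    1.098 ] [0.5355 0.0556 0.0599]
-0.1 [np.float64(331.8), np.float64(208.6), np.float64(284.9), np.float64(224.9), np.float64(330.3), np.float64(207.3), np.float64(283.5), np.float64(223.5)] gray 48.1 41.8 43.6
-0.08 [np.float64(331.6), np.float64(208.5), np.float64(284.2), np.float64(224.1), np.float64(330.2), np.float64(207.2), np.float64(282.9), np.float64(222.7)] gray 50.0 41.7 45.7
-0.06 [np.float64(331.5), np.float64(208.4), np.float64(283.5), np.float64(223.4), np.float64(330.1), np.float64(207.0), np.float64(282.2), np.float64(221.9)] gray 52.0 43.2 45.2
-0.04 [np.float64(331.3), np.float64(208.2), np.float64(282.8), np.float64(222.6), np.float64(330.0), np.float64(206.9), np.float64(281.6), np.float64(221.1)] gray 54.1 45.3 44.3
-0.02 [np.float64(331.2), np.float64(208.1), np.float64(282.1), np.float64(221.8), np.float64(329.8), np.float64(206.8), np.float64(280.9), np.float64(220.3)] gray 59.6 47.7 47.0
0.0 [np.float64(331.0), np.float64(208.0), np.float64(281.5), np.float64(221.0), np.float64(329.7), np.float64(206.6), np.float64(280.4), np.float64(219.5
[... 401 characters left out ...]
0.6), np.float64(207.6), np.float64(279.7), np.float64(218.6), np.float64(329.4), np.float64(206.2), np.float64(278.8), np.float64(217.1)] gray 118.8 119.1 124.0
0.08 [np.float64(330.4), np.float64(207.5), np.float64(279.2), np.float64(217.8), np.float64(329.4), np.float64(206.1), np.float64(278.3), np.float64(216.3)] gray 121.9 118.1 85.6
0.1 [np.float64(330.3), np.float64(207.3), np.float64(278.7), np.float64(217.0), np.float64(329.3), np.float64(205.9), np.float64(277.9), np.float64(215.5)] gray 122.1 122.0 39.7
0.12 [np.float64(330.2), np.float64(207.2), np.float64(278.3), np.float64(216.2), np.float64(329.2), np.float64(205.8), np.float64(277.5), np.float64(214.7)] gray 122.5 130.2 32.2
```

{"method": "jog_arm", "body": {
  "rows": [
    [[-0.01, 0, 0], [0, 0, 0.005], 1],
    [[-0.02, 0, 0.001], [0, 0, 0.01], 1],
    [[-0.025, 0, 0.0015], [0, 0, 0.014], 1],
    [[-0.025, 0, 0.0015], [0, 0, 0.014], 1],
    [[-0.025, 0, 0.0015], [0, 0, 0.014], 1],
    [[-0.025, 0, 0.0015], [0, 0, 0.014], 1]
  ]
}}

```text
t: 19.75
tcp_pos: [0.5318, 0.0561, 0.0607]
eef_rot: [[0.999, -0.037, 0.002], [-0.037, -0.999, 0.0], [0.002, -0.0, -1.0]]
force: [-0.8, -0.6, 0.6]
finger_gap: 0.0005
grip_force: 0.0
```

```bash
cat >> h.py <<'E'
def gateangle():
    b=snapshot('scene'); g=cv2.GaussianBlur(cv2.cvtColor(b['color'],cv2.COLOR_RGB2GRAY),(0,0),.6).astype('f4')
    H=np.array([.5564,.1893]); T=np.arange(-.12,.16,.005); V=[]
    for th in T:
        a=th-.016; u=np.array([-np.sin(a),-np.cos(a)])
        L=np.array([np.r_[H+r*u,.102] for r in np.linspace(.09,.155,60)])
        q=cv2.projectPoints(L,b['rvec'],b['tvec'],b['camera_matrix'],None)[0].reshape(-1,1,2).astype('f4')
        V.append(cv2.remap(g,q[:,:,0],q[:,:,1],cv2.INTER_LINEAR).mean())
    V=np.array(V); w=np.clip(V-.6*V.max(),0,None); print('gate angle',(w*T).sum()/w.sum(), 'peak',T[V.argmax()],V.max()); return b
E
python3 - <<'E'
from h import *
s=state(); print(s['tcp_pos'],s['force'],s['wrist_torque'])
gateangle()
for th in (.06,.05): go(*gp(th,.009,r=.137))
E
```

```text
[0.5318 0.0561 0.0607] [-0.8197 -0.6474  0.556 ] [-0.0031 -0.0322  0.0186]
gate angle 0.07721105956850662 peak 0.07000000000000017 112.444824
shift [0.0071 0.0072 0.0016] turn [-0.0002 -0.0016  0.0065] t 19.8
shift [0.0105 0.0076 0.0016] turn [-0.0002 -0.0016 -0.0031] t 19.8
```

{"method": "jog_arm", "body": {
  "rows": [
    [[0, 0.007, 0.001], [0, 0, 0], 1],
    [[0, 0.014, 0.0016], [0, 0, -0.003], 1],
    [[0.003, 0.014, 0.0015], [0, 0, -0.003], 1],
    [[0.006, 0.014, 0.0012], [0, 0, -0.003], 1],
    [[0.01, 0.014, 0.0008], [0, 0, -0.003], 1],
    [[0.013, 0.014, 0.0004], [0, 0, -0.003], 1],
    [[0.016, 0.014, 0], [0, 0, -0.003], 1],
    [[0.016, 0.014, 0], [0, 0, -0.003], 1],
    [[0.016, 0.014, 0], [0, 0, -0.003], 1]
  ]
}}

```text
t: 20.55
tcp_pos: [0.534, 0.0501, 0.0601]
eef_rot: [[0.999, -0.033, -0.006], [-0.033, -0.999, -0.001], [-0.006, 0.001, -1.0]]
force: [-5.9, 0.0, 3.6]
finger_gap: 0.0001
grip_force: 2.8
```

```bash
python3 - <<'E'
from h import *
s=state(); print(s['tcp_pos'],s['force'],s['wrist_torque'],s['eef_rot'][:,0])
gateangle()
E
```

```text
[0.534  0.0501 0.0601] [-5.8652  0.0301  3.6389] [0.005  1.0369 0.0553] [ 0.9994 -0.0334 -0.0057]
gate angle 0.08389478193374349 peak 0.06500000000000017 112.13366
```

{"method": "jog_arm", "body": {
  "rows": [
    [[0.002, 0, -0.0006], [0, 0, -0.007], 1],
    [[0.004, 0, -0.001], [0, 0, -0.014], 1],
    [[0.006, 0, -0.0013], [0, 0, -0.02], 1],
    [[0.006, 0, -0.0013], [0, 0, -0.02], 1],
    [[0.006, 0, -0.0013], [0, 0, -0.02], 1]
  ]
}}

```text
t: 21.02
tcp_pos: [0.5346, 0.0498, 0.0601]
eef_rot: [[1.0, -0.013, -0.01], [-0.013, -1.0, -0.001], [-0.009, 0.001, -1.0]]
force: [-7.7, 0.3, 0.9]
finger_gap: 0.0001
grip_force: 3.9
```

```bash
python3 - <<'E'
from h import *
s=state(); print(s['tcp_pos'],s['force'],s['wrist_torque'],s['eef_rot'][:,0])
gateangle()
E
```

```text
[0.5346 0.0498 0.0601] [-7.7344  0.2652  0.9496] [-0.0718  1.407  -0.1204] [ 0.9999 -0.0131 -0.0095]
gate angle 0.0810577458932987 peak 0.060000000000000164 112.265884
```

{"method": "jog_arm", "body": {
  "rows": [
    [[0.001, 0, -0.0002], [0, 0, 0], 1],
    [[0.0025, 0, -0.0004], [0, 0, 0], 1],
    [[0.0025, 0, -0.0004], [0, 0, 0], 1],
    [[0.0025, 0, -0.0004], [0, 0, 0], 1]
  ]
}}

```text
t: 21.4
tcp_pos: [0.5352, 0.0498, 0.0601]
eef_rot: [[1.0, -0.013, -0.01], [-0.013, -1.0, -0.001], [-0.01, 0.001, -1.0]]
force: [-8.3, 1.0, 1.1]
finger_gap: 0.0006
grip_force: 4.1
```

{"method": "jog_arm", "body": {
  "rows": [
    [[0.001, 0, -0.0002], [0, 0, 0], 1],
    [[0.0025, 0, -0.0004], [0, 0, 0], 1],
    [[0.0025, 0, -0.0004], [0, 0, 0], 1],
    [[0.0025, 0, -0.0004], [0, 0, 0], 1]
  ]
}}

```text
t: 21.73
tcp_pos: [0.5356, 0.0497, 0.0601]
eef_rot: [[1.0, -0.013, -0.011], [-0.013, -1.0, -0.001], [-0.011, 0.002, -1.0]]
force: [-9.8, -0.4, 0.6]
finger_gap: 0.0003
grip_force: 4.4
```

{"method": "jog_arm", "body": {
  "rows": [
    [[0.001, 0, -0.0002], [0, 0, 0], 1],
    [[0.002, 0, -0.0003], [0, 0, 0], 1],
    [[0.002, 0, -0.0003], [0, 0, 0], 1],
    [[0.002, 0, -0.0003], [0, 0, 0], 1]
  ]
}}

```text
t: 22.07
tcp_pos: [0.536, 0.0497, 0.0601]
eef_rot: [[1.0, -0.013, -0.012], [-0.013, -1.0, -0.001], [-0.012, 0.002, -1.0]]
force: [-9.4, 0.0, 0.2]
finger_gap: 0.0007
grip_force: 4.7
```

```bash
python3 - <<'E'
from h import *
F=[state()['force']]
s=state(); print(s['tcp_pos'],s['force'],s['wrist_torque'],s['joint_torque'])
b=gateangle()
w=snapshot('wrist')
cv2.imwrite('pics/w8.png',w['color'][:,:,::-1])
# tongue/roller column profile: brass mask in scene crop
c=b['color'][200:260,255:300].astype(int); m=(c[...,0]-c[...,2]>25)&(c[...,0]<150)
ys,xs=np.nonzero(m); print('brass px',len(xs),xs.mean()+255 if len(xs) else 0,ys.mean()+200 if len(xs) else 0)
# camera position relative tcp
K,R,t=cam(w); print('cam pos',-R.T@t)
E
```

```text
[0.536  0.0497 0.0601] [-9.4035  0.0458  0.211 ] [ 0.0175  1.7234 -0.0676] [  0.3475 -53.4569   2.0945 -12.196    0.1736  -2.7528   0.0228]
gate angle 0.07375427014290971 peak 0.050000000000000155 112.1058
brass px 169 269.26627218934914 226.00591715976333
cam pos [0.6166 0.0492 0.205 ]
```

{"method": "jog_arm", "body": {
  "rows": [
    [[0.001, 0, -0.0002], [0, 0, 0], 1],
    [[0.002, 0, -0.0003], [0, 0, 0], 1],
    [[0.002, 0, -0.0003], [0, 0, 0], 1],
    [[0.002, 0, -0.0003], [0, 0, 0], 1]
  ]
}}

```text
t: 22.5
tcp_pos: [0.5363, 0.0496, 0.0602]
eef_rot: [[1.0, -0.012, -0.013], [-0.012, -1.0, -0.002], [-0.013, 0.002, -1.0]]
force: [-9.4, -0.6, 0.3]
finger_gap: 0.0003
grip_force: 5.0
```

{"method": "jog_arm", "body": {
  "rows": [
    [[0.001, 0, -0.0002], [0, 0, 0], 1],
    [[0.002, 0, -0.0003], [0, 0, 0], 1],
    [[0.002, 0, -0.0003], [0, 0, 0], 1],
    [[0.002, 0, -0.0003], [0, 0, 0], 1]
  ]
}}

```text
t: 22.83
tcp_pos: [0.5367, 0.0496, 0.0602]
eef_rot: [[1.0, -0.012, -0.014], [-0.012, -1.0, -0.002], [-0.014, 0.002, -1.0]]
force: [-10.4, -0.8, 0.1]
finger_gap: 0.0002
grip_force: 5.3
```

{"method": "jog_arm", "body": {
  "rows": [
    [[0.001, 0, -0.0002], [0, 0, 0], 1],
    [[0.002, 0, -0.0003], [0, 0, 0], 1],
    [[0.002, 0, -0.0003], [0, 0, 0], 1],
    [[0.002, 0, -0.0003], [0, 0, 0], 1]
  ]
}}

```text
t: 23.17
tcp_pos: [0.539, 0.0496, 0.0603]
eef_rot: [[1.0, -0.012, -0.011], [-0.012, -1.0, -0.002], [-0.011, 0.002, -1.0]]
force: [-4.1, -0.9, -2.5]
finger_gap: 0.0004
grip_force: 1.9
```

```bash
python3 - <<'E'
from h import *
s=state(); print(s['tcp_pos'],s['force'],s['wrist_torque'],s['grip_force'])
b=gateangle()
cv2.imwrite('pics/s9.png',b['color'][:,:,::-1])
E
```

```text
[0.539  0.0496 0.0603] [-4.0944 -0.9184 -2.5298] [-0.1279  0.6962  0.0838] 1.8891976866871119
gate angle 0.052447114714401895 peak 0.025000000000000133 112.18898
```

The force fell sharply from 10.4 N to 4 N and the gate jumped forward, which is the snap. I'll back off gently and check that the gate holds.

{"method": "jog_arm", "body": {
  "rows": [
    [[-0.003, 0, 0], [0, 0, 0], 1],
    [[-0.006, 0, 0], [0, 0, 0], 1],
    [[-0.01, 0, 0], [0, 0, 0], 1],
    [[-0.015, 0, 0], [0, 0, 0], 1],
    [[-0.025, 0, 0], [0, 0, 0], 1],
    [[-0.04, 0, 0], [0, 0, 0], 1],
    [[-0.06, 0, 0], [0, 0, 0], 1],
    [[-0.08, 0, 0], [0, 0, 0], 1],
    [[-0.1, 0, 0], [0, 0, 0], 1],
    [[-0.11, 0, 0], [0, 0, 0], 1],
    [[-0.11, 0, 0], [0, 0, 0], 1]
  ]
}}

```text
t: 24.13
tcp_pos: [0.4989, 0.0506, 0.0617]
eef_rot: [[1.0, -0.013, -0.002], [-0.013, -1.0, -0.0], [-0.002, 0.0, -1.0]]
force: [-0.1, -0.1, -0.3]
finger_gap: 0.0002
grip_force: 0.0
```

```bash
python3 - <<'E'
from h import *
s=state(); print(s['tcp_pos'],s['force'],s['grip_force'])
b=gateangle(); a=cv2.imread('pics/s9.png')[:,:,::-1]
d=np.abs(b['color'].astype(int)-a).sum(2)[195:265,255:345]; print('diff in gate area',d.mean(),(d>60).sum())
c=b['color'][200:260,255:300].astype(int); m=(c[...,0]-c[...,2]>25)&(c[...,0]<150); print('brass px',m.sum())
go(*gp(.03,.009,r=.140))
E
```

```text
[0.4989 0.0506 0.0617] [-0.0888 -0.1146 -0.3496] 0.0
gate angle 0.07238966056945156 peak 0.07000000000000017 118.52095
diff in gate area 47.44714285714286 955
brass px 362
shift [0.0962 0.0017 0.0044] turn [0.0001 0.0004 0.0011] t 24.18
```

```bash
python3 - <<'E'
from h import *
b=snapshot('scene'); cv2.imwrite('pics/s10.png',b['color'][:,:,::-1])
H=np.array([.5564,.1893]); T=np.arange(-.06,.13,.01)
for f in ('s9','s7b','s10'):
    im=cv2.imread(f'pics/{f}.png')
    if im is None: continue
    g=cv2.cvtColor(im,cv2.COLOR_BGR2GRAY).astype('f4'); V=[]
    for th in T:
        a=th-.016; u=np.array([-np.sin(a),-np.cos(a)]); row=[]
        for lo,hi in ((.04,.08),(.08,.12),(.12,.155)):
            L=np.array([np.r_[H+r*u,.102] for r in np.linspace(lo,hi,40)])
            q=cv2.projectPoints(L,b['rvec'],b['tvec'],b['camera_matrix'],None)[0].reshape(-1,1,2).astype('f4')
            row.append(cv2.remap(g,q[:,:,0],q[:,:,1],cv2.INTER_LINEAR).mean())
        V.append(row)
    print(f);print(np.c_[T,np.array(V).round(0)])
    # columns of gray at a few x near free end
    for x in (284,290,300): print(x,g[208:236,x].astype(int))
E
```

```text
s9
[[ -0.06  52.    46.    44.  ]
 [ -0.05  54.    48.    45.  ]
 [ -0.04  58.    50.    48.  ]
 [ -0.03  64.    52.    50.  ]
 [ -0.02  74.    59.    51.  ]
 [ -0.01  85.    73.    63.  ]
 [  0.    97.    92.    89.  ]
 [  0.01 107.   108.   115.  ]
 [  0.02 114.   117.   127.  ]
 [  0.03 119.   119.   124.  ]
 [  0.04 122.   119.   110.  ]
 [  0.05 122.   118.    84.  ]
 [  0.06 123.   121.    57.  ]
 [  0.07 123.   124.    40.  ]
 [  0.08 124.   129.    34.  ]
 [  0.09 124.   134.    33.  ]
 [  0.1  124.   137.    32.  ]
 [  0.11 125.   139.    32.  ]
 [  0.12 126.   140.    32.  ]]
284 [ 25  24  28  27  27  20  36  26  23  25 128 134  38  52  51  51  48  51
  30  33  26  38  33  29  33  34  38  52]
290 [ 25  19  22  26  26  27  28  11 111 132  69  59  45  48  47  54  24  33
  37  31  34  32  29  31  31  49  40  43]
300 [ 29  16  96 149 139 109 109 128  49  44  44  39  47  46  43  45  48  44
  43  44  49  42  47  47  44  46  50  47]
s10
[[ -0.06  60.    51.    49.  ]
 [ -0.05  66.    52.    50.  ]
 [ -0.04  75.    58.    52.  ]
 [ -0.03  87.    71.    64.  ]
 [ -0.02  98.    89.  
[... 224 characters left out ...]
]
 [  0.06 120.   128.   108.  ]
 [  0.07 121.   133.   107.  ]
 [  0.08 123.   136.   106.  ]
 [  0.09 125.   138.   104.  ]
 [  0.1  127.   139.   101.  ]
 [  0.11 129.   138.    98.  ]
 [  0.12 131.   138.    94.  ]]
284 [ 29  27  22  28  23  24  19  17  25  29  74 122 130  44  51  51  48  50
  49  31  31  34  34  32  32  32  31  37]
290 [134 137 136 132 138 139 136 141 138 112 123  54  59  48  45  47  55  27
  36  33  37  30  30  32  37  31  53  46]
300 [128 133 138 132 136 142 121 120  82  53  45  46  41  46  41  44  39  41
  47  45  42  44  47  48  42  46  46  44][ WARN:0@0.297] global loadsave.cpp:275 findDecoder imread_('pics/s7b.png'): can't open/read file: check file path/integrity
```

By edge shift, the gate is now further shut than at the snap picture, at about 0.005 rad, and it stays there with the robot clear. That is 0.06 rad past first tongue contact, as expected for latched. I'll give one gentle confirming press below 5 N.

{"method": "jog_arm", "body": {
  "rows": [
    [[0.015, 0, 0.003], [0, 0, 0], 1],
    [[0.03, 0, 0.004], [0, 0, 0], 1],
    [[0.05, 0, 0.004], [0, 0, 0], 1],
    [[0.07, 0, 0.004], [0, 0, 0], 1],
    [[0.085, 0, 0.004], [0, 0, 0], 1],
    [[0.093, 0, 0.004], [0, 0, 0], 1],
    [[0.099, 0, 0.004], [0, 0, 0], 1],
    [[0.103, 0, 0.004], [0, 0, 0], 1],
    [[0.105, 0, 0.004], [0, 0, 0], 1],
    [[0.105, 0, 0.004], [0, 0, 0], 1],
    [[0.105, 0, 0.004], [0, 0, 0], 1]
  ]
}}

```text
t: 25.15
tcp_pos: [0.5418, 0.0501, 0.0601]
eef_rot: [[1.0, -0.013, -0.001], [-0.013, -1.0, -0.0], [-0.001, 0.0, -1.0]]
force: [-1.8, -0.5, 0.3]
finger_gap: 0.0004
grip_force: 0.6
```

{"method": "jog_arm", "body": {
  "rows": [
    [[0.001, 0, 0], [0, 0, 0], 1],
    [[0.0025, 0, 0], [0, 0, 0], 1],
    [[0.0025, 0, 0], [0, 0, 0], 1]
  ]
}}

```text
t: 25.4
tcp_pos: [0.5421, 0.05, 0.06]
eef_rot: [[1.0, -0.013, -0.003], [-0.013, -1.0, -0.0], [-0.003, 0.0, -1.0]]
force: [-4.4, -0.0, 1.4]
finger_gap: 0.0002
grip_force: 2.2
```

{"method": "jog_arm", "body": {
  "rows": [
    [[-0.004, 0, 0], [0, 0, 0], 1],
    [[-0.01, 0, 0], [0, 0, 0], 1],
    [[-0.02, 0, 0], [0, 0, 0], 1],
    [[-0.04, 0, 0], [0, 0, 0], 1],
    [[-0.07, 0, 0], [0, 0, 0], 1],
    [[-0.1, 0, 0], [0, 0, 0], 1],
    [[-0.13, 0, -0.03], [0, 0, 0], 1],
    [[-0.15, 0, -0.08], [0, 0, 0], 1],
    [[-0.15, 0, -0.14], [0, 0, 0], 1],
    [[-0.15, 0, -0.2], [0, 0, 0], 1],
    [[-0.15, 0, -0.25], [0, 0, 0], 1],
    [[-0.15, 0, -0.25], [0, 0, 0], 1]
  ]
}}

```text
t: 26.4
tcp_pos: [0.4854, 0.0511, 0.1634]
eef_rot: [[1.0, -0.013, 0.007], [-0.013, -1.0, 0.001], [0.007, -0.001, -1.0]]
force: [0.5, 0.0, -0.4]
finger_gap: 0.0008
grip_force: 0.0
```

{"method": "jog_arm", "body": {
  "rows": [
    [[0, 0, 0], [0, 0, 0], 1],
    [[0, 0, 0], [0, 0, 0], 1],
    [[0, 0, 0], [0, 0, 0], 1],
    [[0, 0, 0], [0, 0, 0], 1],
    [[0, 0, 0], [0, 0, 0], 1],
    [[0, 0, 0], [0, 0, 0], 1]
  ]
}}

```text
t: 26.9
tcp_pos: [0.4832, 0.0508, 0.1595]
eef_rot: [[1.0, -0.013, -0.001], [-0.013, -1.0, -0.0], [-0.001, 0.0, -1.0]]
force: [-0.1, 0.1, 0.6]
finger_gap: 0.0009
grip_force: 0.0
```

```bash
python3 - <<'E'
from h import *
b=snapshot('scene'); cv2.imwrite('pics/s11.png',b['color'][:,:,::-1]); s=state(); print(s['tcp_pos'],s['force'],s['t'])
H=np.array([.5564,.1893]); T=np.arange(-.06,.05,.01)
for f in ('s10','s11'):
    g=cv2.cvtColor(cv2.imread(f'pics/{f}.png'),cv2.COLOR_BGR2GRAY).astype('f4'); V=[]
    for th in T:
        a=th-.016; u=np.array([-np.sin(a),-np.cos(a)])
        L=np.array([np.r_[H+r*u,.102] for r in np.linspace(.12,.155,40)])
        q=cv2.projectPoints(L,b['rvec'],b['tvec'],b['camera_matrix'],None)[0].reshape(-1,1,2).astype('f4')
        V.append(cv2.remap(g,q[:,:,0],q[:,:,1],cv2.INTER_LINEAR).mean())
    print(f,np.array(V).round(0))
# insert unchanged
d=np.abs(cv2.imread('pics/s9.png').astype(int)-b['color'][:,:,::-1]).sum(2); print('insert area diff',d[228:272,305:338].mean())
E
```

```text
[0.4833 0.0508 0.1597] [ 0.9097 -0.5842  0.4311] 26.95
s10 [ 49.  50.  52.  64.  89. 112. 120. 119. 117. 114. 109.]
s11 [ 51.  52.  54.  65.  89. 111. 118. 117. 117. 122. 128.]
insert area diff 13.307162534435262
```

The gate angle has not changed since the confirming press, so it is holding. The insert has not moved, and the robot is clear of everything.

```bash
python3 -c "
from rig import *
print(sign_off())"
```

```text
the job is handed in; nothing more can be done
None
```

The insert stands upright and released on the rubber disc, and the gate is shut and holding by itself. The latch snap was felt as a drop from about 10 N to 4 N, not seen directly. The job was handed in at about 27 s.

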